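# Sweep spacer rings through the fence gate

### The job

Three saw spindle spacer rings lie loose on the gridded saw bed. Push them along the bed with your fingertips, one at a time, through the gate in the aluminium fence so that each drops into the slot behind it: first the brass one, then the black one, then the red one. Never lift a ring or stand it on edge, and leave the moulding offcut, the chisel and the glue bottle where they are.

Things in the scene. Friction and masses are not known exactly. Their poses are not given: they have to be found in the camera images.
- bed: fixed teal saw bed, flat white gridded top 75 mm above its origin (at table height), spanning x -150 to 150, y -200 to 170 mm in its frame. An aluminium fence 16 mm high, 12 mm thick, crosses the whole top along x at y = 62 to 74 mm, broken only by the gate. The rings start in a loose row at y = -130 to -70 mm, about 60 mm apart in x, to be pushed towards +y
- gate (a point): middle of the gate, at the level of the bed's top, half-way through the fence's thickness (bed frame 0, 68, 75 mm). The gate is 54 mm wide (along the bed's x); the passage runs along the bed's y. Axes as the bed's
- slot (a point): centre of the mouth of the slot behind the gate, at the level of the bed's top (bed frame 0, 108, 75 mm): an open pocket 104 mm (x) by 64 mm (y), 60 mm deep, its near edge at bed y = 76 mm, 2 mm beyond the fence. A ring tips and falls in once its centre is past that edge. Axes as the bed's
- brass_ring: brass-coloured spindle spacer ring lying flat on the bed: 36 mm outside, 16 mm hole, 12 mm thick, 40 to 110 g; slides with ordinary friction. Origin at the centre of its underside, z is its axis
- black_ring: black spindle spacer ring lying flat on the bed: 36 mm outside, 16 mm hole, 12 mm thick, 40 to 110 g; slides with ordinary friction. Origin at the centre of its underside, z is its axis
- red_ring: red spindle spacer ring lying flat on the bed: 36 mm outside, 16 mm hole, 12 mm thick, 40 to 110 g; slides with ordinary friction. Origin at the centre of its underside, z is its axis
- offcut: bystander: loose wooden moulding offcut with white faces, 35 x 90 x 28 mm, lying on the bed near its +x edge. Origin at the centre of its underside
- chisel: bystander: wood chisel, dark wood handle 20 x 90 x 18 mm with a brass ferrule, and a 12 mm wide steel blade that reaches 90 mm from the origin along its y; lying along y on the bed near its -x edge. Origin at the centre of the underside of the handle
- glue: bystander: white glue bottle with an orange cap, 54 mm across, 140 mm tall, standing on the table beyond the +y end of the bed. Origin at the centre of its underside
Not all that is in view belongs to the job. Of the things that look like the black_ring, the larger one is meant. There is more than one size of the red_ring; the one meant has the size given above.

How it is judged:
On the way, in this order (a step that is already met when the one before it is completed fails the run):
1. the brass ring is down in the slot while the black and red rings are still on the bed before the fence (z of brass_ring in the frame of bed below 0.06 m and x of brass_ring in the frame of bed between -0.055 and 0.055 m and y of brass_ring in the frame of bed between 0.072 and 0.145 m and y of each of black_ring, red_ring in the frame of bed below 0.062 m and z of each of black_ring, red_ring in the frame of bed above 0.065 m), for 0.2 s.
2. the black ring is down in the slot while the red ring is still on the bed before the fence (z of each of brass_ring, black_ring in the frame of bed below 0.06 m and x of brass_ring in the frame of bed between -0.055 and 0.055 m and y of brass_ring in the frame of bed between 0.072 and 0.145 m and x of black_ring in the frame of bed between -0.055 and 0.055 m and y of black_ring in the frame of bed between 0.072 and 0.145 m and y of red_ring in the frame of bed below 0.062 m and z of red_ring in the frame of bed above 0.065 m), for 0.2 s.
3. the red ring is down in the slot too (z of each of brass_ring, black_ring, red_ring in the frame of bed below 0.06 m and x of brass_ring in the frame of bed between -0.055 and 0.055 m and y of brass_ring in the frame of bed between 0.072 and 0.145 m and x of black_ring in the frame of bed between -0.055 and 0.055 m and y of black_ring in the frame of bed between 0.072 and 0.145 m and x of red_ring in the frame of bed between -0.055 and 0.055 m and y of red_ring in the frame of bed between 0.072 and 0.145 m), for 0.2 s.
At the end, for the whole second after the job is handed in: All three rings are at rest in the slot: each ring's origin at least 15 mm below the bed's top and inside the slot's outline (all of step 3 and linear speed of each of brass_ring, black_ring, red_ring below 0.02 m/s); the robot touches nothing.
It fails at once if a ring was lifted off the bed or stood on edge (its origin more than 15 mm above the bed's top) (z of any of brass_ring, black_ring, red_ring in the frame of bed above 0.09 m).
It fails at once if two rings were past the front of the fence together before dropping ((y of each of brass_ring, black_ring in the frame of bed above 0.062 m and z of each of brass_ring, black_ring in the frame of bed above 0.065 m) or (y of each of brass_ring, red_ring in the frame of bed above 0.062 m and z of each of brass_ring, red_ring in the frame of bed above 0.065 m) or (y of each of black_ring, red_ring in the frame of bed above 0.062 m and z of each of black_ring, red_ring in the frame of bed above 0.065 m)).
It fails at once if the offcut, the chisel or the glue bottle was moved more than 15 mm (distance of any of offcut, chisel, glue from where it was at the start of the episode above 0.015 m).
It also fails if it takes over 72 s, if anything falls off the work surface, if the arm or the gripper's body presses on something with over 40 N, if the wrist force passes 120 N, or if a joint passes its speed limit or range.

### The arm

A 6-joint arm with a two-finger parallel gripper is mounted at the origin on the work surface. World frame = base frame: x ahead of the robot, y to its left, z up, the work surface at z = 0. Lengths are in m, angles in rad, forces in N, time in s.
With the tool pointing down it reaches from about 0.35 to 0.85 m from the base axis. Payload 8.1 kg.
Tool frame: the origin (TCP) lies at the very end of the fingers, on their centre line; the grasp point (between the pads) lies 19 mm behind it; z points along the fingers, y is the line along which they close (so a half turn about z gives the same grasp; the last joint's range is limited). The gripper opens to 93 mm and grips with 3 to 60 N. Pads are 15 mm wide; open, the fingers measure 128 mm over their backs; the gripper's body (75 mm by 188 mm) begins 65 mm behind the grasp point.
Start: joints at [1.072, 0.13, 1.488, -0, 1.523, -0.085], TCP at [0.241, 0.549, 0.181] pointing down, gripper open.
Joint ranges: [-2.96, 2.96], [-0.89, 2.26], [0.02, 2.5], [-1.34, 4.48], [0, 2.73], [-2.66, 2.66]. Speed limits (rad/s): [2.39, 2.39, 2.79, 3.14, 3.14, 3.14].

### API

Orientations are given as a rotation vector (axis times angle).
In Python, from plant import read_state, eyes, workorder gives the robot as it stands. The module is installed in compiled form; this text tells all that it offers.
- The arm moves only by the tool play_rows, never from a script. Its argument "targets" is one flat list of numbers, 4 for each row, row after row: the shift along the tool's x, y, z in cm, then the turn about the tool's z in degrees. In form: [dx, dy, dz, roll, dx, dy, dz, roll, ...]. A call has 1 to 8 rows; each row is the pose to reach, as a shift and turn from the pose commanded when the call began, along the tool's axes at that moment; what a row does not reach only later rows make up. A row lasts 1/12 s, in which the tool goes at most 41.7 mm and 7.16 degrees, less where a joint would pass 70% of its speed; a pose out of reach is approached as far as the arm can. A call with a gripper value outside its range is refused whole. "grip" is the finger opening in cm, from 0 to 9.3, set as the call begins (left out, the last holds). The fingers move at their own pace and stop on an object; "grip_force" is the grip in N (left out, the last holds). Time passes only in rows, so rows that repeat a pose let the fingers close. It gives the time, the measured TCP pose, the force, the opening and the grip force at its end, in the units of the state.
- read_state(): the state, without advancing time (a new reading comes with each control period).
- eyes.read_camera(name): name is "scene" or "top" or "wrist"; returns a dict with "image" (400x640x3 uint8, red, green, blue), "vfov" (degrees; the focal length in pixels is half the picture's height over the tangent of half this angle, whatever the lens; pixels are square), "cx", "cy" (the principal point, pixels), "cam_to_world" (4x4, takes a point from camera to world coordinates); the wrist camera has in their place "T_tool_cam" (4x4, takes a point from camera to tool coordinates, whose origin is the TCP and whose axes are the flange's). Camera axes: x right, y up, looking along -z (the intrinsics and any distortion apply to the point x, -y, -z); pixel columns grow to the right and rows downward; lengths in m; the calibration is good to about 2 mm. A picture is of the moment at which its call begins: read the wrist's pose just before it. There is no depth.
- workorder.close_job(): hands the job in; it is judged then, once.
The state is a dict: "t": time; "q": joint angles; "dq": joint speeds; "joint_torque": joint torques, N m; "tool_pos": TCP position; "orientation": TCP orientation; "force": force on the tool from outside, world axes, zero at the start; "wrist_torque": the same for the moment, N m; "opening": finger opening in m; "gripper_force": force on a finger pad.
Only numpy, scipy, OpenCV 4.12 (cv2) and the standard library are available. Lean on these libraries where they do the work, as an engineer would, in place of code of your own. Each camera call takes 0.05 s, during which the arm holds its last target. There are 200 camera calls.

## Working session

There is one attempt and no reset: what is moved stays moved. The work goes in short steps, Python scripts to look and compute and a tool call to move; the robot and the scene stay as the last step left them, time stands still between calls to the robot, and variables do not carry over. Pictures are saved under pics/ and viewed, at most 10 in all, crops included, and the job is handed in when it is done.

Besides the shell and the picture viewer there is one more tool, called after "Emit:" in YAML: its name, and indented under it one key for each argument. play_rows: Moves the arm, as the interface text tells. Its arguments: {"type":"object","properties":{"targets":{"type":"array"},"grip":{"type":"number"},"grip_force":{"type":"number"}},"required":["targets"]}

```bash
mkdir -p pics; python3 - <<'E'
from plant import read_state, eyes
import cv2,numpy as np,pickle
s=read_state();print({k:np.round(s[k],3).tolist() for k in('t','tool_pos','orientation','opening','force')})
for n in("scene","top"):
    c=eyes.read_camera(n);pickle.dump(c,open(n+'.pkl','wb'))
    print(n,c['vfov'],c['cx'],c['cy'],[k for k in c if k!='image'],np.round(c['cam_to_world'],3).tolist())
    cv2.imwrite(f'pics/{n}0.png',cv2.resize(c['image'][:,:,::-1],(800,500),interpolation=cv2.INTER_CUBIC))
E
```

```text
{'t': 0.0, 'tool_pos': [0.241, 0.549, 0.18], 'orientation': [-0.645, -3.074, 0.003], 'opening': 0.093, 'force': [-0.007, -0.129, 0.443]}
scene 51.30913384289011 318.4132992209153 192.8360285523149 ['vfov', 'cx', 'cy', 'cam_to_world'] [[0.71, -0.532, 0.462, 1.009], [0.704, 0.53, -0.473, -0.34], [0.007, 0.661, 0.751, 0.805], [0.0, 0.0, 0.0, 1.0]]
top 44.96881457989298 322.83737876440523 202.57489850956065 ['vfov', 'cx', 'cy', 'cam_to_world'] [[-0.003, 0.996, -0.084, 0.416], [-1.0, -0.004, -0.011, 0.092], [-0.011, 0.084, 0.996, 1.499], [0.0, 0.0, 0.0, 1.0]]
```

View pics/top0.png

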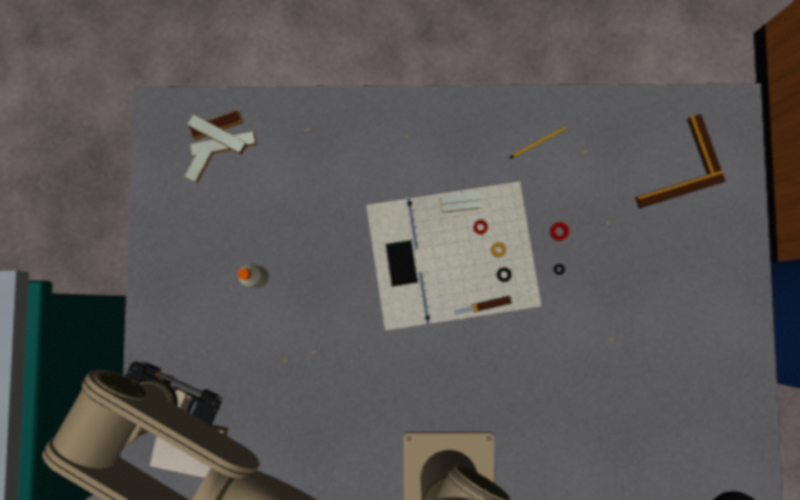

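View pics/scene0.png

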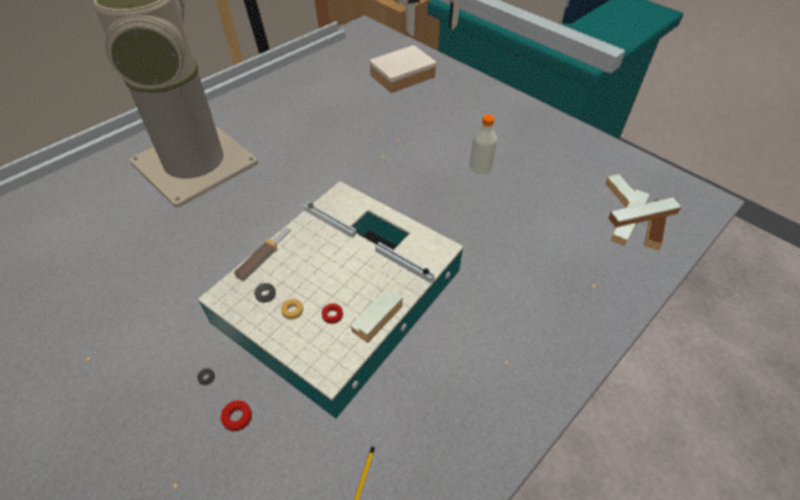

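The top view shows the bed with corners near (367,205), (520,181), (541,306) and (386,329). The red ring is at (480,227), brass at (498,250), black at (504,275), and the slot at (401,263). The decoy rings lie off the bed, on the table. Next I'll take enlarged crops.

```bash
python3 - <<'E'
import cv2,pickle
t=pickle.load(open('top.pkl','rb'))['image'][:,:,::-1];s=pickle.load(open('scene.pkl','rb'))['image'][:,:,::-1]
cv2.imwrite('pics/topc.png',cv2.resize(t[135:275,280:460],None,fx=4,fy=4,interpolation=cv2.INTER_CUBIC))
cv2.imwrite('pics/scenec.png',cv2.resize(s[135:340,150:380],None,fx=2.9,fy=2.9,interpolation=cv2.INTER_CUBIC))
E
```

```text
(no output)
```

View pics/topc.png

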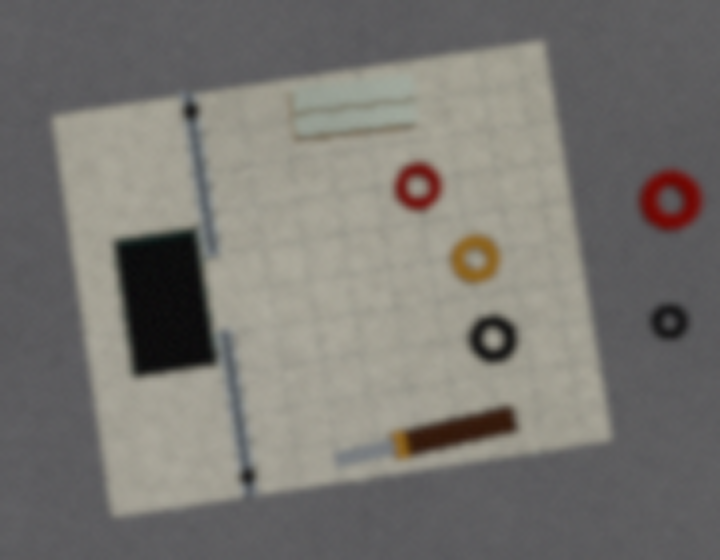

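View pics/scenec.png

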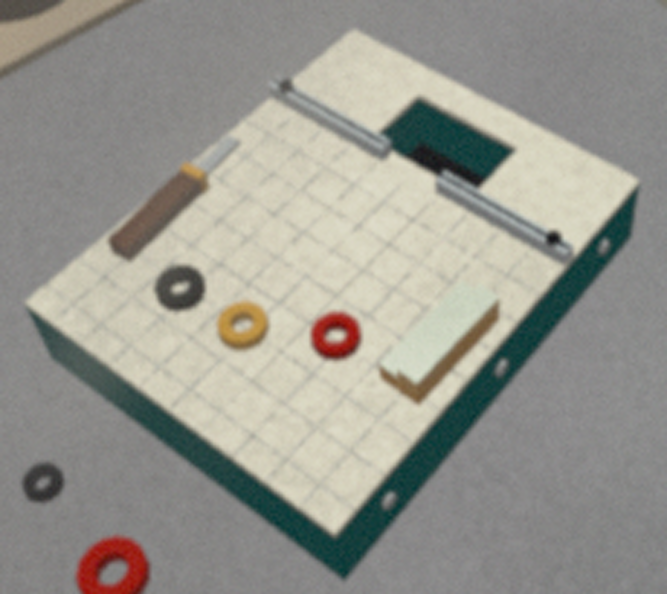

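Both crops are clear. In the top crop the corners are (52,115), (546,40), (612,440) and (112,517), with rings at red (418,186), brass (475,259) and black (493,339). In the scene crop the corners are (355,28), (638,182), (338,537) and (27,303), with rings at (336,335), (243,325) and (181,287).

```bash
cat > h.py <<'E'
import numpy as np,pickle
from scipy.optimize import least_squares
def ray(c,u,v,T=None):
    f=200/np.tan(np.radians(c['vfov']/2)); T=c['cam_to_world'] if T is None else T
    d=np.array([(u-c['cx'])/f,-(v-c['cy'])/f,-1.]); return T[:3,3],T[:3,:3]@d
def hit(c,u,v,z,T=None):
    o,d=ray(c,u,v,T); return (o+d*(z-o[2])/d[2])[:2]
def R2(a): return np.array([[np.cos(a),-np.sin(a)],[np.sin(a),np.cos(a)]])
E
python3 - <<'E'
from h import *
t=pickle.load(open('top.pkl','rb'));s=pickle.load(open('scene.pkl','rb'))
tp=lambda u,v:((u+.5)/4-.5+280,(v+.5)/4-.5+135); sp=lambda u,v:((u+.5)/2.9-.5+150,(v+.5)/2.9-.5+135)
m=np.array([[150,170],[150,-200],[-150,-200],[-150,170]])/1000
T=np.array([hit(t,*tp(*p),.075) for p in[(52,115),(546,40),(612,440),(112,517)]])
S=np.array([hit(s,*sp(*p),.075) for p in[(638,182),(338,537),(27,303),(355,28)]])
def fit(P): return least_squares(lambda x:(m@R2(x[2]).T+x[:2]-P).ravel(),[.5,0,0]) 
for n,P in(('t',T),('s',S),('avg',(T+S)/2)):
    r=fit(P);print(n,np.round(r.x,4),np.round(r.fun*1000,1))
x=fit((T+S)/2).x;np.save('bed.npy',x)
for n,a,b in(('red',(418,186),(336,335)),('brass',(475,259),(243,325)),('black',(493,339),(181,287))):
    A=hit(t,*tp(*a),.084);B=hit(s,*sp(*b),.084)
    print(n,A.round(4),B.round(4),'bed',((R2(x[2]).T@(A-x[:2]))*1000).round(1),((R2(x[2]).T@(B-x[:2]))*1000).round(1))
from plant import read_state
from scipy.spatial.transform import Rotation as R
print(R.from_rotvec(read_state()['orientation']).as_matrix().round(3))
for b in((0,68),(0,108),(0,62)):print(b,R2(x[2])@(np.array(b)/1000)+x[:2])
E
```

```text
t [0.5298 0.0056 0.147 ] [-0.  -0.9 -0.5  1.4 -0.1 -0.1  0.6 -0.3]
s [0.5313 0.0057 0.1491] [ 1.   2.9 -1.7 -0.  -0.5 -1.2  1.3 -1.6]
avg [0.5306 0.0057 0.148 ] [ 0.5  1.  -1.1  0.7 -0.3 -0.7  1.  -1. ]
red [ 0.5976 -0.0738] [ 0.5991 -0.0749] bed [ 54.6 -88.5] [ 55.9 -89.8]
brass [ 0.5435 -0.1148] [ 0.5458 -0.1162] bed [  -5.  -121.1] [  -2.9 -122.8]
black [ 0.4847 -0.127 ] [ 0.4873 -0.1278] bed [ -64.9 -124.4] [ -62.5 -125.6]
[[-0.916  0.402 -0.001]
 [ 0.402  0.916 -0.001]
 [ 0.    -0.002 -1.   ]]
(0, 68) [0.5205208  0.07290734]
(0, 108) [0.51462046 0.11246977]
(0, 62) [0.52140585 0.06697297]
```

```bash
cat >> h.py <<'E'
from scipy.spatial.transform import Rotation as R
def bed2w(b):
    x=np.load('bed.npy'); return R2(x[2])@(np.array(b)/1000)+x[:2]
def rows(wps):
    """wps: (bed x mm, bed y mm, height of tip above bed mm, heading deg from bed +y towards +x) of the TCP"""
    from plant import read_state
    s=read_state();M=R.from_rotvec(s['orientation']).as_matrix();p=s['tool_pos'];x=np.load('bed.npy')
    bp=R2(x[2]).T@(np.array(p[:2])-x[:2])*1000
    print('t %.2f tcp bed'%s['t'],bp.round(1),'z',round(p[2]*1000-75,1),'F',np.round(s['force'],1))
    cur=np.degrees(np.arctan2(M[1,0],M[0,0]))
    for b in wps:
        w=np.r_[bed2w(b[:2]),.075+b[2]/1000]; d=M.T@(w-p)*100
        roll=cur-(90+np.degrees(x[2])-b[3])
        print(b,d.round(2).tolist(),round((roll+180)%360-180,1))
def nest(rx,ry,h,z,back=24.8):
    a=np.radians(h); return (round(rx-back*np.sin(a),1),round(ry-back*np.cos(a),1),z,h)
E
python3 - <<'E'
from h import *
rows([(-4,-168,60,0),(-4,-168,5,0)])
E
```

```text
t 0.10 tcp bed [-206.3  580. ] z 105.1 F [-0.1  0.2 -0.2]
(-4, -168, 60, 0) [-56.97, -52.52, 4.59] 57.8
(-4, -168, 5, 0) [-56.97, -52.51, 10.09] 57.8
```

Emit:
play_rows:
  targets: [-57, -52.5, 4.5, 57.8, -57, -52.5, 4.5, 57.8, -57, -52.5, 4.5, 57.8, -57, -52.5, 4.5, 57.8, -57, -52.5, 4.5, 57.8, -57, -52.5, 4.5, 57.8, -57, -52.5, 4.5, 57.8, -57, -52.5, 4.5, 57.8]
  grip: 1.0

```text
t: 0.77
tool_pos: [0.3748, 0.2426, 0.1613]
orientation: [-2.047, -2.383, 0.0]
force: [0.1, -0.3, -0.4]
opening: 0.0444
gripper_force: 0.0
```

```bash
python3 -c "
from h import *
rows([(-4,-168,60,0)])"
```

```text
t 0.77 tcp bed [-119.1  257.4] z 86.3 F [ 0.1 -0.3 -0.4]
(-4, -168, 60, 0) [-42.57, 11.38, 2.64] 0.2
```

Emit:
play_rows:
  targets: [-42.6, 11.4, 2.5, 0.2, -42.6, 11.4, 2.5, 0.2, -42.6, 11.4, 2.5, 0.2, -42.6, 11.4, 2.5, 0.2, -42.6, 11.4, 2.5, 0.2, -42.6, 11.4, 2.5, 0.2, -42.6, 11.4, 2.5, 0.2, -42.6, 11.4, 2.5, 0.2]

```text
t: 1.43
tool_pos: [0.5101, -0.0617, 0.1424]
orientation: [-2.045, -2.385, 0.0]
force: [0.4, 0.6, -0.7]
opening: 0.0102
gripper_force: 0.0
```

```bash
python3 -c "
from h import *
rows([(-4,-168,60,0)])"
```

```text
t 1.43 tcp bed [-30.2 -63.6] z 67.4 F [ 0.4  0.6 -0.7]
(-4, -168, 60, 0) [-10.46, 2.56, 0.74] 0.3
```

Emit:
play_rows:
  targets: [-10.5, 2.6, 0.5, 0.3, -10.5, 2.6, 0.5, 0.3, -10.5, 2.6, 0.5, 0.3, -10.5, 2.6, 0.5, 0.3, -10.5, 2.6, 0.5, 0.3]

```text
t: 1.85
tool_pos: [0.5512, -0.1604, 0.1368]
orientation: [-2.053, -2.376, 0.001]
force: [-0.5, 0.6, 0.1]
opening: 0.0101
gripper_force: 0.0
```

```bash
python3 -c "
from h import *
rows([(-4,-168,25,0),(-4,-168,4.5,0)])
from plant import eyes
import cv2
c=eyes.read_camera('wrist');pickle.dump(c,open('w.pkl','wb'));print(c['T_tool_cam'].round(3),c['vfov'])
cv2.imwrite('pics/w1.png',cv2.resize(c['image'][:,:,::-1],(800,500)))"
```

```text
t 1.85 tcp bed [  -4.1 -167.3] z 61.8 F [-0.5  0.6  0.1]
(-4, -168, 25, 0) [-0.07, 0.01, 3.68] -0.1
(-4, -168, 4.5, 0) [-0.08, 0.02, 5.73] -0.1
[[ 0.001  0.956  0.294  0.082]
 [ 1.    -0.001  0.001  0.001]
 [ 0.001  0.294 -0.956 -0.204]
 [ 0.     0.     0.     1.   ]] 62.25905534657994
```

View pics/w1.png

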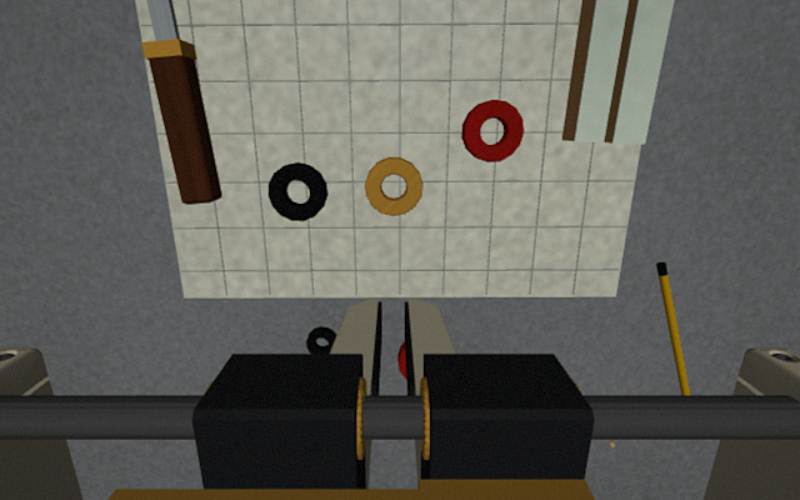

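The wrist view shows brass at (394,187), black at (298,192) and red at (493,131). The fingertips are centred at column 393, and the tips taper, so the whole pair is narrow.

```bash
python3 -c "
from h import *
from plant import read_state
c=pickle.load(open('w.pkl','rb'));s=read_state()
W=np.eye(4);W[:3,:3]=R.from_rotvec(s['orientation']).as_matrix();W[:3,3]=s['tool_pos'];T=W@c['T_tool_cam'];x=np.load('bed.npy')
for n,u,v,z in(('brass',394,187,84),('black',298,192,84),('red',493,131,84),('c-',184,298,75),('c+',616,296,75),('chis',220,200,93),('offc',563,140,103)):
    print(n,(R2(x[2]).T@(hit(c,u*.8,v*.8,z/1000,T)-x[:2])*1000).round(1))
rows([(-4,-168,5,0),(-3,-140,5,0)])
"
```

```text
brass [  -2.5 -121.7]
black [ -62.3 -124.8]
red [ 56.5 -88.4]
c- [-148.9 -200.4]
c+ [ 151.8 -198.7]
chis [-107.7 -128.3]
offc [ 91.3 -92.8]
t 1.90 tcp bed [  -4.  -166.1] z 62.1 F [ 0.5 -0.6  0.2]
(-4, -168, 5, 0) [-0.2, 0.01, 5.71] -0.1
(-3, -140, 5, 0) [2.6, 0.1, 5.71] -0.1
```

Emit:
play_rows:
  targets: [-0.2, 0.15, 2, 0, -0.2, 0.15, 3.5, 0, -0.2, 0.15, 4.7, 0, -0.2, 0.15, 5.4, 0, -0.2, 0.15, 5.7, 0, -0.2, 0.15, 5.7, 0]
  grip: 1.4

```text
t: 2.4
tool_pos: [0.553, -0.1603, 0.0803]
orientation: [-2.049, -2.38, 0.0]
force: [0.5, 0.7, -0.6]
opening: 0.0142
gripper_force: 0.0
```

```bash
python3 -c "
from h import *
rows([(-2.5,-146,5,0),(-2,-100,5,0),(1,0,5,0),(1,35,5,0),(1,62,5,0)])
"
```

```text
t 2.40 tcp bed [  -2.3 -167.4] z 5.3 F [ 0.5  0.7 -0.6]
(-2.5, -146, 5, 0) [2.14, -0.02, 0.03] 0.1
(-2, -100, 5, 0) [6.74, 0.04, 0.03] 0.1
(1, 0, 5, 0) [16.74, 0.35, 0.04] 0.1
(1, 35, 5, 0) [20.24, 0.35, 0.04] 0.1
(1, 62, 5, 0) [22.94, 0.35, 0.04] 0.1
```

Push, stopping short of the gate.

Emit:
play_rows:
  targets: [1.2, 0, 0, 0, 2.0, 0, 0, 0, 3.0, 0, 0, 0, 4.2, 0.05, 0, 0, 5.6, 0.05, 0, 0, 7.0, 0.1, 0, 0, 8.4, 0.1, 0, 0, 9.8, 0.15, 0, 0]

```text
t: 3.07
tool_pos: [0.5402, -0.0622, 0.0809]
orientation: [-2.05, -2.38, -0.0]
force: [-0.1, 0.6, 0.0]
opening: 0.0137
gripper_force: 0.0
```

Emit:
play_rows:
  targets: [1.2, 0.05, 0, 0, 2.4, 0.1, 0, 0, 3.6, 0.1, 0, 0, 4.7, 0.15, 0, 0, 5.7, 0.2, 0, 0, 6.5, 0.2, 0, 0, 7.0, 0.2, 0, 0, 7.2, 0.2, 0, 0]

```text
t: 3.73
tool_pos: [0.5317, 0.0083, 0.0808]
orientation: [-2.05, -2.38, 0.0]
force: [-1.1, -0.7, 0.2]
opening: 0.0139
gripper_force: 0.0
```

```bash
python3 -c "
from h import *
rows([(1,35,5,0),(1,62,5,0)])
from plant import eyes
import cv2
c=eyes.read_camera('wrist');pickle.dump(c,open('w.pkl','wb'))
cv2.imwrite('pics/w2.png',cv2.resize(c['image'][:,:,::-1],(800,500)))"
```

```text
t 3.73 tcp bed [1.5 2.4] z 5.8 F [-1.1 -0.7  0.2]
(1, 35, 5, 0) [3.26, -0.05, 0.08] 0.0
(1, 62, 5, 0) [5.96, -0.05, 0.08] 0.0
```

View pics/w2.png

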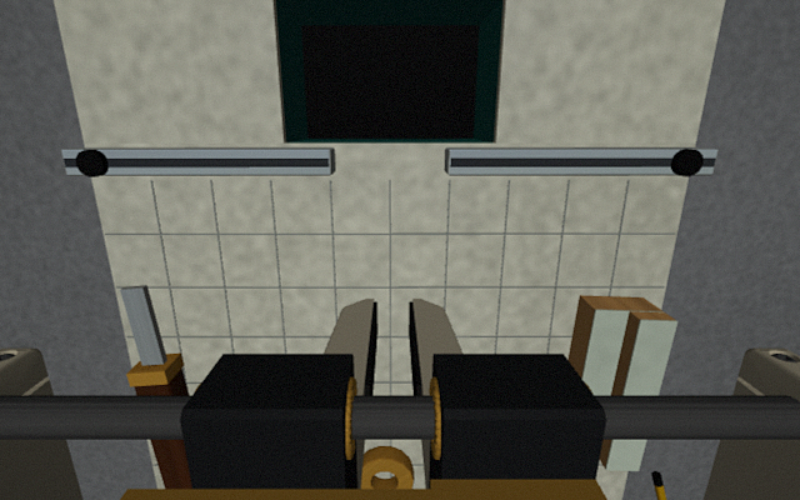

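The wrist view shows the fingers clear of the gate, but the brass ring is behind them at about (387,478). It wasn't carried along. I'll locate the ring and check the fingertip height.

```bash
python3 -c "
from h import *
from plant import read_state,eyes
import cv2
c=pickle.load(open('w.pkl','rb'));s=read_state()
W=np.eye(4);W[:3,:3]=R.from_rotvec(s['orientation']).as_matrix();W[:3,3]=s['tool_pos'];T=W@c['T_tool_cam'];x=np.load('bed.npy')
for n,u,v,z in(('brass',387,475,84),('gateL',334,162,91),('gateR',446,162,91),('slotL',285,142,75),('slotR',495,142,75),('tipL',372,300,80),('tipR',416,300,80)):
    print(n,(R2(x[2]).T@(hit(c,u*.8,v*.8,z/1000,T)-x[:2])*1000).round(1))
c=eyes.read_camera('scene');im=c['image'][130:280,180:380,::-1]
cv2.imwrite('pics/s2.png',cv2.resize(im,None,fx=4,fy=4,interpolation=cv2.INTER_CUBIC))"
```

```text
brass [  -1.  -120.2]
gateL [-24.7  67.4]
gateR [26.7 67.5]
slotL [-50.6  75.6]
slotR [52.4 75.8]
tipL [-8.8 -6.3]
tipR [14.9 -6.2]
```

View pics/s2.png

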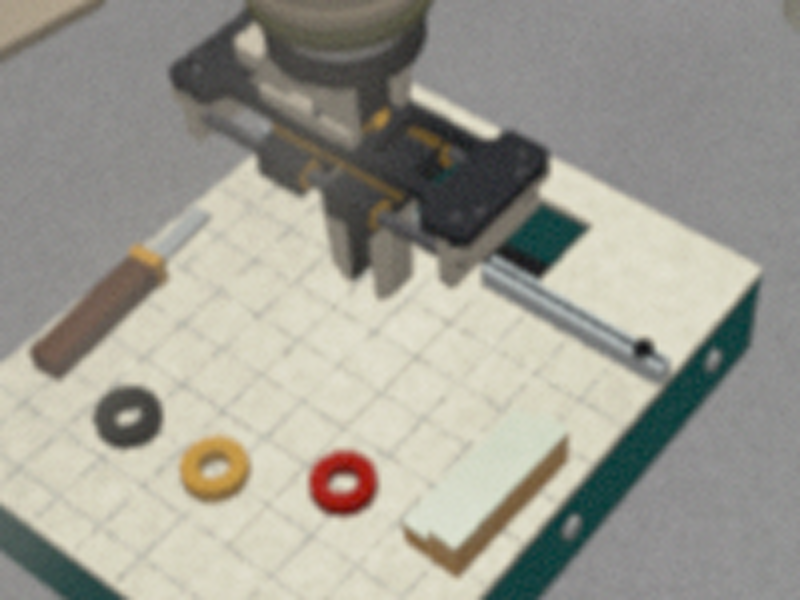

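Ring unmoved: the fingers passed over it, so the tips are higher than the reading suggests. I'll project the TCP into the scene image at several heights and compare that with the tips I see at (352,278) and (388,297).

```bash
python3 -c "
from h import *
from plant import read_state
c=pickle.load(open('scene.pkl','rb'));s=read_state();print(s['tool_pos'],s['t'])
f=200/np.tan(np.radians(c['vfov']/2));Ti=np.linalg.inv(c['cam_to_world']);M=R.from_rotvec(s['orientation']).as_matrix()
for dz in(0,.01,.02,.03):
  for off in((0,0,0),(-.0075,.012,0),(.0075,.018,0),(-.0075,.007,0),(-.0075,-.007,0),(-.0075,-.018,0)):
    p=s['tool_pos']+M@np.array(off)+[0,0,dz];q=Ti@np.r_[p,1];u=c['cx']+f*q[0]/-q[2];v=c['cy']-f*q[1]/-q[2]
    print(dz,off,((u-180+.5)*4).round(),((v-130+.5)*4).round())
"
```

```text
[0.53181996 0.00771797 0.08085474] 3.8333
0 (0, 0, 0) 379.0 326.0
0 (-0.0075, 0.012, 0) 387.0 344.0
0 (0.0075, 0.018, 0) 413.0 332.0
0 (-0.0075, 0.007, 0) 380.0 340.0
0 (-0.0075, -0.007, 0) 361.0 328.0
0 (-0.0075, -0.018, 0) 346.0 319.0
0.01 (0, 0, 0) 378.0 314.0
0.01 (-0.0075, 0.012, 0) 386.0 333.0
0.01 (0.0075, 0.018, 0) 412.0 321.0
0.01 (-0.0075, 0.007, 0) 379.0 329.0
0.01 (-0.0075, -0.007, 0) 360.0 317.0
0.01 (-0.0075, -0.018, 0) 344.0 308.0
0.02 (0, 0, 0) 377.0 303.0
0.02 (-0.0075, 0.012, 0) 385.0 322.0
0.02 (0.0075, 0.018, 0) 411.0 310.0
0.02 (-0.0075, 0.007, 0) 378.0 317.0
0.02 (-0.0075, -0.007, 0) 358.0 306.0
0.02 (-0.0075, -0.018, 0) 343.0 296.0
0.03 (0, 0, 0) 375.0 291.0
0.03 (-0.0075, 0.012, 0) 383.0 310.0
0.03 (0.0075, 0.018, 0) 410.0 298.0
0.03 (-0.0075, 0.007, 0) 376.0 306.0
0.03 (-0.0075, -0.007, 0) 356.0 294.0
0.03 (-0.0075, -0.018, 0) 341.0 285.0
```

Both the scene and wrist images put the real fingertips about 37 mm above the reported TCP. I'll probe downward here, where the bed is clear, and watch the force.

Emit:
play_rows:
  targets: [0, 0, 0.8, 0, 0, 0, 1.5, 0, 0, 0, 2.1, 0, 0, 0, 2.5, 0, 0, 0, 2.7, 0, 0, 0, 2.8, 0, 0, 0, 2.8, 0, 0, 0, 2.8, 0]

```text
t: 4.5
tool_pos: [0.532, 0.0075, 0.053]
orientation: [2.051, 2.38, 0.0]
force: [-0.1, 0.1, 0.1]
opening: 0.0142
gripper_force: 0.0
```

Emit:
play_rows:
  targets: [0, 0, 0.1, 0, 0, 0, 0.2, 0, 0, 0, 0.3, 0, 0, 0, 0.4, 0, 0, 0, 0.4, 0]

```text
t: 4.92
tool_pos: [0.5317, 0.0076, 0.0486]
orientation: [-2.051, -2.38, 0.0]
force: [-0.3, 0.4, 0.2]
opening: 0.0141
gripper_force: 0.0
```

```bash
python3 -c "
from h import *
from plant import read_state,eyes
import cv2
rows([])
ims=[]
c=eyes.read_camera('scene');a=cv2.resize(c['image'][165:240,230:310,::-1],None,fx=5,fy=5,interpolation=cv2.INTER_CUBIC)
c=eyes.read_camera('wrist');b=cv2.resize(c['image'][125:400,220:440,::-1],(300,375))
cv2.imwrite('pics/s3.png',np.hstack([a,b]))"
```

```text
t 4.92 tcp bed [1.4 1.8] z -26.4 F [-0.3  0.4  0.2]
```

View pics/s3.png

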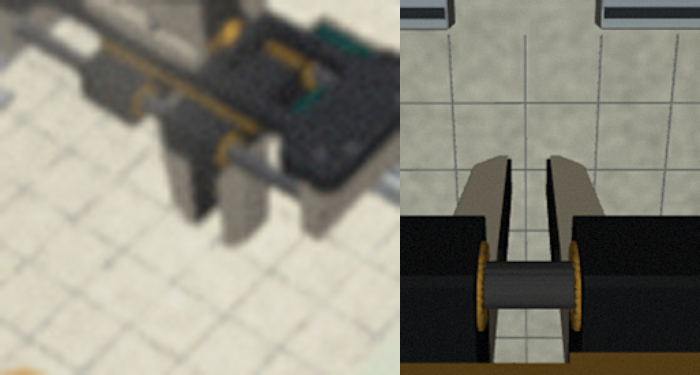

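No contact yet with the reported TCP 26 mm below the bed top, so the offset is real. I'll keep going down in 1 mm steps.

Emit:
play_rows:
  targets: [0, 0, 0.1, 0, 0, 0, 0.2, 0, 0, 0, 0.3, 0, 0, 0, 0.4, 0, 0, 0, 0.5, 0, 0, 0, 0.5, 0]

```text
t: 5.52
tool_pos: [0.5316, 0.0076, 0.0435]
orientation: [-2.051, -2.38, 0.0]
force: [0.6, -0.0, -0.3]
opening: 0.014
gripper_force: 0.0
```

Emit:
play_rows:
  targets: [0, 0, 0.1, 0, 0, 0, 0.2, 0, 0, 0, 0.3, 0, 0, 0, 0.3, 0]

```text
t: 5.85
tool_pos: [0.5316, 0.0076, 0.0406]
orientation: [-2.051, -2.38, 0.0]
force: [0.3, -0.1, -0.8]
opening: 0.014
gripper_force: 0.0
```

Emit:
play_rows:
  targets: [0, 0, 0.1, 0, 0, 0, 0.2, 0, 0, 0, 0.2, 0]

```text
t: 6.1
tool_pos: [0.5317, 0.0076, 0.0386]
orientation: [-2.051, -2.38, 0.0]
force: [-0.7, 0.4, 1.0]
opening: 0.0142
gripper_force: 0.0
```

Emit:
play_rows:
  targets: [0, 0, 0.1, 0, 0, 0, 0.2, 0, 0, 0, 0.2, 0]

```text
t: 6.35
tool_pos: [0.5319, 0.0075, 0.0377]
orientation: [2.051, 2.38, -0.0]
force: [-4.2, 0.0, 7.8]
opening: 0.0141
gripper_force: 3.9
```

The tips touch the bed at reported z = 0.038, so the tip offset is 37 mm. I'll go up and back behind the brass ring with that corrected.

Emit:
play_rows:
  targets: [0, 0, -2, 0, -2, -0.2, -4, 0, -5, -0.4, -4, 0, -9, -0.4, -4, 0, -13, -0.4, -4, 0, -16, -0.4, -4, 0, -17, -0.4, -4, 0, -17, -0.4, -4, 0]

```text
t: 7.02
tool_pos: [0.553, -0.1636, 0.0768]
orientation: [2.055, 2.376, -0.0]
force: [-0.5, -0.1, 0.8]
opening: 0.0142
gripper_force: 0.0
```

```bash
python3 -c "
from h import *
rows([(-2.5,-168,-32.5,0)])"
```

```text
t 7.02 tcp bed [  -2.8 -170.7] z 1.8 F [-0.5 -0.1  0.8]
(-2.5, -168, -32.5, 0) [0.27, 0.03, 3.43] -0.2
```

Emit:
play_rows:
  targets: [0.2, 0, 1.5, 0, 0.2, 0, 2.5, 0, 0.2, 0, 3.2, 0, 0.2, 0, 3.4, 0, 0.2, 0, 3.4, 0]

```text
t: 7.43
tool_pos: [0.5518, -0.1579, 0.0417]
orientation: [-2.048, -2.38, 0.001]
force: [-0.9, -0.1, 0.4]
opening: 0.014
gripper_force: 0.0
```

Emit:
play_rows:
  targets: [1.2, 0, 0, 0, 2.0, 0, 0, 0, 3.0, 0, 0, 0, 4.0, 0.05, 0, 0, 5.0, 0.05, 0, 0, 6.0, 0.1, 0, 0, 7.0, 0.1, 0, 0, 8.0, 0.15, 0, 0]

```text
t: 8.1
tool_pos: [0.5423, -0.0788, 0.043]
orientation: [2.05, 2.38, 0.0]
force: [-0.3, -1.4, 0.1]
opening: 0.0134
gripper_force: 0.6
```

```bash
python3 -c "
from h import *
rows([(1,35,-32.5,0),(1,62,-32.5,0)])
from plant import eyes
import cv2
c=eyes.read_camera('wrist')
cv2.imwrite('pics/w4.png',cv2.resize(c['image'][:,:,::-1],(640,400)))"
```

```text
t 8.10 tcp bed [ -0.9 -85.3] z -32.0 F [-0.3 -1.4  0.1]
(1, 35, -32.5, 0) [12.03, 0.19, 0.05] 0.0
(1, 62, -32.5, 0) [14.73, 0.19, 0.05] 0.0
```

View pics/w4.png

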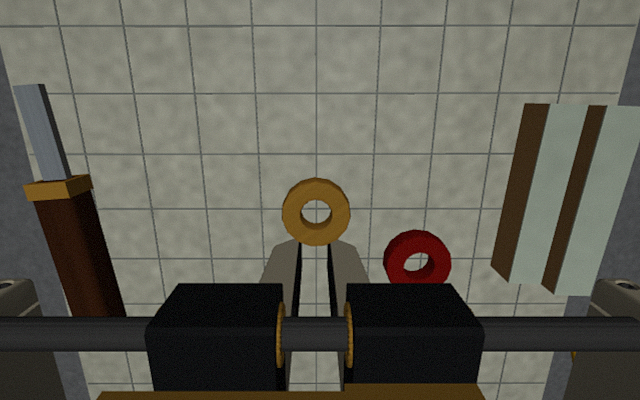

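The wrist view shows brass nested between the tips at (316,212) with red clear at (417,260). Continuing through the gate.

Emit:
play_rows:
  targets: [1.0, 0, 0, 0, 2.0, 0.05, 0, 0, 3.2, 0.1, 0, 0, 4.4, 0.1, 0, 0, 5.6, 0.15, 0, 0, 6.8, 0.2, 0, 0, 8, 0.2, 0, 0, 9, 0.2, 0, 0]

```text
t: 8.82
tool_pos: [0.5307, 0.011, 0.0428]
orientation: [-2.05, -2.38, -0.0]
force: [-0.5, -0.1, -0.2]
opening: 0.0137
gripper_force: 0.3
```

Emit:
play_rows:
  targets: [1.0, 0, 0, 0, 2.0, 0, 0, 0, 3.0, 0, 0, 0, 3.8, 0, 0, 0, 4.6, 0, 0, 0, 5.3, 0, 0, 0, 5.8, 0, 0, 0, 5.9, 0, 0, 0]

```text
t: 9.48
tool_pos: [0.5221, 0.0687, 0.0428]
orientation: [-2.05, -2.38, -0.0]
force: [0.1, -0.2, 0.0]
opening: 0.014
gripper_force: 0.0
```

```bash
cat >> h.py <<'E'
import cv2
def rings(cam='wrist'):
    "bed positions of ring-sized coloured blobs at ring top height"
    from plant import read_state,eyes
    s=read_state();c=eyes.read_camera(cam);x=np.load('bed.npy')
    if cam=='wrist':
        W=np.eye(4);W[:3,:3]=R.from_rotvec(s['orientation']).as_matrix();W[:3,3]=s['tool_pos'];T=W@c['T_tool_cam']
    else: T=c['cam_to_world']
    H=cv2.cvtColor(c['image'],cv2.COLOR_RGB2HSV);h,S,V=[H[:,:,i].astype(int) for i in range(3)]
    for n,m in(('red',((h<6)|(h>172))&(S>140)&(V>50)),('brass',(h>12)&(h<28)&(S>110)&(V>70)),('black',(V<75)&(S<90))):
        k,_,st,ce=cv2.connectedComponentsWithStats(m.astype(np.uint8))
        for i in range(1,k):
            if st[i,4]<60 or st[i,2]>110 or st[i,3]>110: continue
            u,v=st[i,0]+(st[i,2]-1)/2,st[i,1]+(st[i,3]-1)/2
            print(n,'px',u,v,'wh',st[i,2:4],'area',st[i,4],'bed',(R2(x[2]).T@(hit(c,u,v,.084,T)-x[:2])*1000).round(1))
E
python3 -c "
from h import *
rows([])
rings('wrist');rings('scene')"
```

```text
t 9.48 tcp bed [ 1.  63.6] z -32.2 F [ 0.1 -0.2  0. ]
brass px 319.0 166.5 wh [53 54] area 2042 bed [  4.1 113.5]
brass px 280.5 334.5 wh [10 66] area 318 bed [-17.9  13.4]
brass px 347.5 334.5 wh [10 66] area 338 bed [21.4 13.5]
brass px 543.0 381.5 wh [41 14] area 393 bed [143.2 -20.9]
black px 317.5 166.5 wh [18 10] area 76 bed [  3.4 113.5]
black px 261.5 250.0 wh [ 4 23] area 63 bed [-26.6  67.8]
black px 584.0 258.0 wh [35 25] area 341 bed [148.2  63.4]
black px 628.0 286.0 wh [23  7] area 89 bed [176.9  46.2]
red px 265.5 250.0 wh [16 15] area 146 bed [ 55.5 -89.5]
red px 188.5 332.0 wh [24 23] area 373 bed [  59.8 -302. ]
brass px 331.5 19.0 wh [38 39] area 743 bed [-411.3  811. ]
brass px 188.0 41.0 wh [11 19] area 122 bed [-708.7  390.1]
brass px 328.0 63.5 wh [37 18] area 241 bed [-249.   560.7]
brass px 493.0 153.5 wh [17 20] area 71 bed [325.8 471.2]
brass px 527.5 183.0 wh [28 31] area 180 bed [428.9 421.6]
brass px 301.0 257.0 wh [39 31] area 117 bed [124.5 -59.4]
brass px 290.5 380.0 wh [14 39] area 146 bed [ 256.9 -257.9]
black px 80.0 40.0 wh [31 47] area 375 bed [-1004.2   175.8]
black px 174.0 28.5 wh [ 9 16] area 62 bed [-813.1  419.4]
black px 251.0 56.5 wh [31 44] area 779 bed [-472.2  445. ]
black px 129.0 65.0 wh [57 19] area 163 bed [-744.3  178. ]
black px 302.0 158.5 wh [63 54] area 1060 bed [-49.8 168.9]
black px 614.0 178.0 wh [51 37] area 584 bed [590.8 562.2]
black px 288.5 180.5 wh [14 24] area 167 bed [-29.6  90.7]
black px 212.5 234.0 wh [12 13] area 61 bed [ -61.1 -125.8]
black px 164.5 301.5 wh [12 12] area 93 bed [ -20.7 -288.4]
```

Brass is through and down: 53 px wide against 70 px on the bed. Black is next, at (-62.5,-125). I'll plan a curved push with the tool heading following the path.

```bash
cat >> h.py <<'E'
def plan(P0,P1,P2,back=24.,pre=20,n0=2,step=10,z=-32.5):
    P0,P1,P2=map(np.array,(P0,P1,P2));t=np.linspace(0,1,2000)[:,None]
    B=(1-t)**2*P0+2*t*(1-t)*P1+t**2*P2;D=2*(1-t)*(P1-P0)+2*t*(P2-P1)
    h=np.degrees(np.arctan2(D[:,0],D[:,1]));L=np.r_[0,np.cumsum(np.hypot(*np.diff(B,axis=0).T))]
    ss=np.r_[np.linspace(-pre,0,n0+1),np.arange(step,L[-1],step),L[-1],L[-1]]
    out=[]
    for s in ss:
        x,y,H=(np.interp(max(s,0),L,a) for a in(B[:,0],B[:,1],h)); out.append(nest(x,y,H,z,back-min(s,0)))
    return out
def chunks(poses):
    print('start',np.round(poses[0],1));rows([poses[0][:2]+(-2,)+poses[0][3:],poses[0]])
    i=0
    while i<len(poses)-1:
        o=poses[i];a=np.radians(o[3]);r=[]
        for p in poses[i+1:i+9]:
            d=np.array(p[:2])-o[:2]  # tool x = heading dir (sin,cos), tool y = (cos,-sin)
            r+=[round((d[0]*np.sin(a)+d[1]*np.cos(a))/10,2),round((d[0]*np.cos(a)-d[1]*np.sin(a))/10,2),0,round(p[3]-o[3],1)]
        print(r,'end',np.round(poses[min(i+8,len(poses)-1)],1));i+=8
E
python3 -c "
from h import *
chunks(plan((-62,-125),(1,10),(1,87)))"
```

```text
start [ -80.6 -164.9  -32.5   25. ]
t 9.58 tcp bed [ 1.  62.9] z -32.2 F [ 0.2 -0.9  0.3]
(np.float64(-80.6), np.float64(-164.9), -2, np.float64(25.016893478100023)) [-22.78, -8.17, -3.02] 25.1
(np.float64(-80.6), np.float64(-164.9), -32.5, np.float64(25.016893478100023)) [-22.78, -8.17, 0.03] 25.1
[np.float64(1.0), np.float64(-0.0), 0, np.float64(0.0), np.float64(2.01), np.float64(0.0), 0, np.float64(0.0), np.float64(3.01), np.float64(0.01), 0, np.float64(-0.4), np.float64(4.0), np.float64(0.02), 0, np.float64(-0.9), np.float64(5.0), np.float64(0.02), 0, np.float64(-1.4), np.float64(6.0), np.float64(0.01), 0, np.float64(-1.9), np.float64(7.01), np.float64(-0.0), 0, np.float64(-2.4), np.float64(8.0), np.float64(-0.03), 0, np.float64(-3.0)] end [-47.  -92.3 -32.5  22. ]
[np.float64(1.0), np.float64(0.03), 0, np.float64(-0.6), np.float64(2.01), np.float64(0.03), 0, np.float64(-1.3), np.float64(3.0), np.float64(0.04), 0, np.float64(-2.0), np.float64(4.0), np.float64(0.02), 0, np.float64(-2.8), np.float64(5.01), np.float64(0.0), 0, np.float64(-3.6), np.float64(6.01), np.float64(-0.03), 0, np.float64(-4.5), np.float64(7.0), np.float64(-0.07), 0, np.float64(-5.5), np.float64(8.0), np.float64(-0.14), 0, np.float64(-6.6)] end [-18.3 -17.6 -32.5  15.4]
[np.float64(1.01), np.float64(0.04), 0, np.float64(-1.2), np.float64(2.0), np.float64(0.07), 0, np.float64(-2.5), np.float64(3.01), np.float64(0.07), 0, np.float64(-4.0), np.float64(4.01), np.float64(0.06), 0, np.float64(-5.6), np.float64(5.01), np.float64(0.02), 0, np.float64(-7.4), np.float64(6.02), np.float64(-0.04), 0, np.float64(-9.5), np.float64(7.01), np.float64(-0.13), 0, np.float64(-11.9), np.float64(8.01), np.float64(-0.25), 0, np.float64(-14.6)] end [  0.6  60.3 -32.5   0.8]
[np.float64(0.27), np.float64(0.04), 0, np.float64(-0.8), np.float64(0.27), np.float64(0.04), 0, np.float64(-0.8)] end [  1.   63.  -32.5   0. ]
```

Emit:
play_rows:
  targets: [0, 0, -2, 0, -1, 0, -3, 5, -5, -2, -3, 12, -9, -4, -3, 18, -13, -6, -3, 25, -17, -8.2, -3, 25, -20.5, -8.2, -3, 25, -22.8, -8.2, -3, 25]

```text
t: 10.25
tool_pos: [0.4736, -0.1734, 0.0731]
orientation: [2.518, 1.877, -0.001]
force: [-0.3, -0.1, 0.3]
opening: 0.0141
gripper_force: 0.0
```

```bash
python3 -c "
from h import *
rows([(-80.6,-164.9,-32.5,25)])"
```

```text
t 10.25 tcp bed [ -82.8 -168.7] z -1.9 F [-0.3 -0.1  0.3]
(-80.6, -164.9, -32.5, 25) [0.44, 0.04, 3.06] -0.1
```

Emit:
play_rows:
  targets: [0, 0, 1.2, 0, 0, 0, 2.2, 0, 0, 0, 2.9, 0, 0, 0, 3.0, 0, 0, 0, 3.0, 0]

```text
t: 10.67
tool_pos: [0.474, -0.1682, 0.0416]
orientation: [-2.514, -1.88, 0.002]
force: [-0.3, 0.5, -0.6]
opening: 0.0141
gripper_force: 0.0
```

```bash
python3 -c "
from h import *
rows([(-80.6,-164.9,-32.5,25)]);rings()"
```

```text
t 10.67 tcp bed [ -81.6 -163.6] z -33.4 F [-0.3  0.5 -0.6]
(-80.6, -164.9, -32.5, 25) [-0.08, 0.14, -0.09] 0.1
red px 529.5 19.0 wh [90 39] area 2125 bed [ 52.9 -98.5]
red px 497.0 291.0 wh [65 51] area 2485 bed [   3.  -224.6]
brass px 100.0 87.5 wh [49 42] area 932 bed [-134.1  -43. ]
brass px 279.0 335.0 wh [ 7 65] area 261 bed [-120.3 -200.1]
brass px 347.5 334.5 wh [10 66] area 350 bed [ -83.8 -216.5]
black px 88.5 33.0 wh [50 67] area 252 bed [-125.2  -22. ]
black px 315.0 181.0 wh [71 71] area 1900 bed [ -62.5 -125.1]
black px 628.0 286.0 wh [23  7] area 89 bed [  69.5 -251.8]
```

Emit:
play_rows:
  targets: [1.0, 0.1, 0, 0, 2.0, 0.1, 0, 0, 3.0, 0.1, 0, -0.4, 4.0, 0.1, 0, -0.9, 5.0, 0.1, 0, -1.4, 6.0, 0.1, 0, -1.9, 7.0, 0.1, 0, -2.4, 8.0, 0.1, 0, -3.0]

```text
t: 11.38
tool_pos: [0.4989, -0.0923, 0.0429]
orientation: [2.466, 1.946, -0.0]
force: [-0.9, -0.1, 0.9]
opening: 0.014
gripper_force: 0.3
```

```bash
python3 -c "
from h import *
rows([(-47,-92.3,-32.5,22)]);rings()"
```

```text
t 11.38 tcp bed [-45.8 -92.2] z -32.1 F [-0.9 -0.1  0.9]
(-47, -92.3, -32.5, 22) [-0.06, -0.11, 0.04] 0.1
red px 497.5 183.5 wh [76 70] area 3497 bed [ 56.4 -88.6]
red px 487.0 377.5 wh [21 42] area 527 bed [  23.1 -207.9]
brass px 125.5 244.0 wh [42 31] area 636 bed [-136.1  -47.4]
brass px 348.0 335.0 wh [ 9 65] area 285 bed [ -45.5 -146.6]
brass px 278.5 335.5 wh [ 6 64] area 235 bed [ -83.5 -131.7]
black px 11.0 5.5 wh [23 12] area 148 bed [-122.5   69.2]
black px 45.5 22.5 wh [92 46] area 1583 bed [-112.5   58.1]
black px 593.5 48.5 wh [12 98] area 130 bed [110.4 -42.8]
black px 113.0 188.5 wh [57 78] area 413 bed [-125.7  -18.4]
black px 303.5 228.5 wh [ 50 100] area 906 bed [-44.1 -74.7]
black px 627.5 286.5 wh [24  8] area 105 bed [ 110.6 -174.3]
```

Emit:
play_rows:
  targets: [1.0, 0, 0, -0.6, 2.0, 0, 0, -1.3, 3.0, 0, 0, -2.0, 4.0, 0, 0, -2.8, 5.0, 0, 0, -3.6, 6.0, -0.05, 0, -4.5, 7.0, -0.1, 0, -5.5, 8.0, -0.2, 0, -6.6]

```text
t: 12.1
tool_pos: [0.5155, -0.0141, 0.0428]
orientation: [-2.349, -2.086, 0.0]
force: [-0.7, 0.1, -0.4]
opening: 0.0138
gripper_force: 0.1
```

```bash
python3 -c "
from h import *
rows([(-18.3,-17.6,-32.5,15.4)]+plan((-62,-125),(1,10),(1,87))[19:]);rings()
from plant import eyes
np.save('w5.npy',eyes.read_camera('wrist')['image'])"
```

```text
t 12.10 tcp bed [-17.8 -17.3] z -32.2 F [-0.7  0.1 -0.4]
(-18.3, -17.6, -32.5, 15.4) [-0.04, -0.04, 0.03] 0.1
(np.float64(-9.6), np.float64(11.2), -32.5, np.float64(11.459448973455503)) [2.97, 0.04, 0.03] -3.8
(np.float64(-7.1), np.float64(20.9), -32.5, np.float64(9.826438076066092)) [3.97, 0.03, 0.03] -5.5
(np.float64(-4.8), np.float64(30.6), -32.5, np.float64(7.989035936985716)) [4.97, -0.0, 0.03] -7.3
(np.float64(-2.7), np.float64(40.5), -32.5, np.float64(5.907764980015629)) [5.98, -0.06, 0.03] -9.4
(np.float64(-0.9), np.float64(50.3), -32.5, np.float64(3.5338256215733272)) [6.97, -0.15, 0.03] -11.7
(np.float64(0.6), np.float64(60.3), -32.5, np.float64(0.8071350523704652)) [7.97, -0.27, 0.03] -14.5
(np.float64(1.0), np.float64(63.0), -32.5, np.float64(0.0)) [8.24, -0.3, 0.03] -15.3
(np.float64(1.0), np.float64(63.0), -32.5, np.float64(0.0)) [8.24, -0.3, 0.03] -15.3
red px 478.0 309.0 wh [25 15] area 179 bed [ 64.6 -73.5]
brass px 291.0 24.5 wh [59 50] area 1788 bed [ 2.9 94.9]
brass px 578.5 171.0 wh [94 23] area 901 bed [122.9  -6.1]
brass px 616.5 173.0 wh [46 13] area 276 bed [
[... 368 characters left out ...]
k px 630.0 23.0 wh [19 17] area 104 bed [147.2  56.1]
black px 360.5 72.0 wh [10 27] area 109 bed [28.1 67.7]
black px 247.0 105.5 wh [13 26] area 140 bed [-26.9  67.3]
black px 607.0 219.0 wh [ 3 79] area 99 bed [136.3 -36.3]
black px 297.0 221.5 wh [11 28] area 90 bed [-20.4   4.9]
black px 11.0 237.5 wh [23 26] area 139 bed [-169.9   36.2]
black px 12.5 254.5 wh [26 20] area 101 bed [-174.3   27. ]
black px 73.0 290.5 wh [17 16] area 69 bed [-153.1   -1.8]
black px 627.5 286.5 wh [24  8] area 105 bed [146.9 -80.7]
black px 58.0 296.5 wh [19 18] area 94 bed [-163.1   -3.1]
black px 81.5 371.0 wh [12 15] area 64 bed [-174.5  -54.2]
black px 94.5 379.5 wh [48 26] area 236 bed [-169.8  -62.2]
```

```bash
python3 -c "
import numpy as np,cv2
g=cv2.cvtColor(np.load('w5.npy'),cv2.COLOR_RGB2GRAY)[150:270,240:400]
c=cv2.HoughCircles(cv2.GaussianBlur(g,(5,5),1),cv2.HOUGH_GRADIENT,1,20,param1=80,param2=15,minRadius=12,maxRadius=40)
print(c[0][:4]+[240,150,0])
for r in cv2.resize(g,(32,24),interpolation=cv2.INTER_AREA): print(' '.join('%3d'%v for v in r))"
```

```text
[[315.5        211.5         36.09999847]
 [377.5        224.5         18.79999924]
 [302.5        193.5         14.5       ]]
138 139 143 136 132 146 145 141 140 143 143 143 144 143 142 140 134 143 143 146 144 140 141 144 144 133 127 124 120 140 145 142
143 144 143 145 129 147 141 139 142 148 149 147 145 143 145 144 130 143 140 143 141 133 125 126 126 137 142 142 126 143 144 145
144 144 143 146 132 148 142 145 149 152 151 149 149 150 149 149 134 143 128 125 128 135 140 135 137 144 145 145 128 148 145 144
144 142 144 145 143 136 142 148 154 155 150 146 149 150 136 133 125 132 141 139 141 145 141 139 145 146 147 147 130 146 141 142
145 148 152 150 149 128 145 147 149 150 139 127 129 130 139 145 146 130 139 138 142 144 142 146 152 150 145 142 134 138 138 141
141 145 148 146 145 128 141 132 131 131 142 149 121  80  65  60  98 124 146 142 143 147 149 148 149 150 145 141 140 128 141 148
139 139 140 134 132 127 129 150 147 145 124  52   6   8   9   8   6  10  67 144 144 147 151 148 148 146 143 143 143 128 145 148
125 124 129 146 148 143 129 143 139 123  16   8   8   9   8   8   8   8   6  
[... 1398 characters left out ...]
  26  74  87  97 127 142 147 148 143 144 146 150 149 143 129
141 145 145 142 140 141 132  88  87  88  87  59  96 139 135 127 147  74  75  87  88  87  91 136 143 141 140 142 145 143 144 145
139 140 149 153 149 144 101  87  88  87  88  51  98 149 149 144 144  75  66  87  87  87  87 109 140 140 140 143 144 141 139 132
141 145 146 145 145 139  85  87  88  87  87  41  95 147 145 141 141  76  56  87  88  87  88  88 140 140 134 127 127 126 129 139
122 140 143 141 139 111  87  87  88  87  87  34  89 148 147 147 145  65  49  87  87  87  88  87 111 129 134 142 140 138 140 143
125 138 140 140 141  90  87  87  87  87  89  21  94 143 145 143 141  67  38  87  87  87  87  87  94 148 145 138 139 138 143 144
```

Black is nested at (315,211). Through the gate now.

Emit:
play_rows:
  targets: [1.0, 0.0, 0, -1.2, 2.0, 0.05, 0, -2.5, 3.0, 0.05, 0, -4, 4.0, 0.03, 0, -5.6, 5.0, 0, 0, -7.4, 6.0, -0.05, 0, -9.5, 7.0, -0.15, 0, -11.9, 8.0, -0.27, 0, -14.6]

```text
t: 12.87
tool_pos: [0.5223, 0.0657, 0.0429]
orientation: [2.062, 2.37, 0.0]
force: [-0.5, 0.3, 1.1]
opening: 0.0141
gripper_force: 0.0
```

Emit:
play_rows:
  targets: [0.3, 0.04, 0, -0.8, 0.4, 0.04, 0, -0.8, 0.4, 0.04, 0, -0.8]

```text
t: 13.12
tool_pos: [0.522, 0.0689, 0.0428]
orientation: [2.051, 2.38, -0.0]
force: [-0.2, -0.7, -0.2]
opening: 0.014
gripper_force: 0.0
```

```bash
python3 -c "
from h import *
from plant import eyes
chunks(plan((56,-89),(1,10),(1,87)))
im=eyes.read_camera('wrist')['image'];cv2.imwrite('pics/w6.png',im[:,:,::-1])"
```

```text
start [  77.4 -127.5  -32.5  -29.1]
t 13.12 tcp bed [ 0.9 63.8] z -32.2 F [-0.2 -0.7 -0.2]
(np.float64(77.4), np.float64(-127.5), -2, np.float64(-29.054604099077146)) [-19.14, 7.64, -3.02] -29.0
(np.float64(77.4), np.float64(-127.5), -32.5, np.float64(-29.054604099077146)) [-19.14, 7.64, 0.03] -29.0
[np.float64(1.01), np.float64(-0.0), 0, np.float64(0.0), np.float64(2.0), np.float64(0.0), 0, np.float64(0.0), np.float64(3.01), np.float64(-0.03), 0, np.float64(0.9), np.float64(4.0), np.float64(-0.04), 0, np.float64(1.8), np.float64(5.0), np.float64(-0.05), 0, np.float64(2.7), np.float64(6.01), np.float64(-0.03), 0, np.float64(3.7), np.float64(7.01), np.float64(-0.01), 0, np.float64(4.8), np.float64(8.01), np.float64(0.04), 0, np.float64(6.0)] end [ 38.9 -57.3 -32.5 -23.1]
[np.float64(1.01), np.float64(-0.04), 0, np.float64(1.2), np.float64(2.0), np.float64(-0.06), 0, np.float64(2.5), np.float64(3.01), np.float64(-0.07), 0, np.float64(3.9), np.float64(4.01), np.float64(-0.04), 0, np.float64(5.4), np.float64(5.01), np.float64(-0.0), 0, np.float64(6.9), np.float64(6.01), np.float64(0.06), 0, np.float64(8.6), np.float64(7.01), np.float64(0.15), 0, np.float64(10.4), np.float64(8.0), np.float64(0.27), 0, np.float64(12.4)] end [ 10.   17.4 -32.5 -10.7]
[np.float64(1.0), np.float64(-0.06), 0, np.float64(2.1), np.float64(2.01), np.float64(-0.11), 0, np.float64(4.3), np.float64(3.0), np.float64(-0.11), 0, np.float64(6.6), np.float64(4.01), np.float64(-0.07), 0, np.float64(9.1), np.float64(4.65), np.float64(-0.03), 0, np.float64(10.7), np.float64(4.65), np.float64(-0.03), 0, np.float64(10.7)] end [  1.   63.  -32.5   0. ]
```

View pics/w6.png

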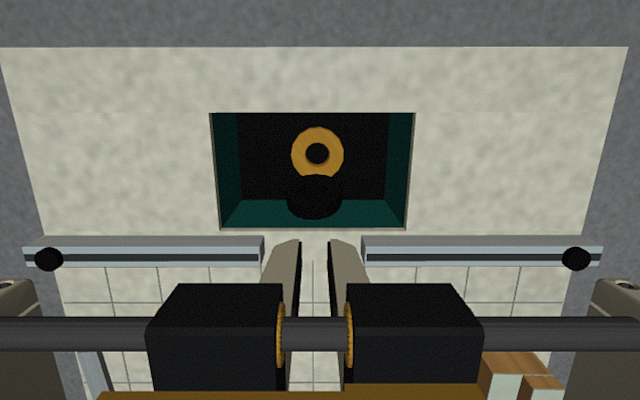

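Both brass (317,153) and black (315,197) are down in the slot. Red is next, with a smaller initial heading to keep clear of the offcut.

```bash
python3 -c "
from h import *
np.set_printoptions(legacy='1.25')
chunks(plan((56.5,-88.8),(1,40),(1,87),pre=17))"
```

```text
start [  72.7 -126.5  -32.5  -23.3]
t 13.17 tcp bed [ 0.9 63.5] z -32.2 F [ 0.3 -0.3  0.2]
(72.7, -126.5, -2, -23.311240061387917) [-19.0, 7.18, -3.02] -23.3
(72.7, -126.5, -32.5, -23.311240061387917) [-19.0, 7.18, 0.03] -23.3
[0.86, 0.01, 0, 0.0, 1.71, 0.01, 0, 0.0, 2.7, -0.0, 0, 0.3, 3.71, -0.01, 0, 0.6, 4.71, -0.01, 0, 0.9, 5.71, -0.0, 0, 1.3, 6.71, 0.0, 0, 1.7, 7.7, 0.02, 0, 2.1] end [ 42.4 -55.7 -32.5 -21.2]
[1.0, -0.02, 0, 0.5, 2.01, -0.03, 0, 1.0, 3.0, -0.03, 0, 1.6, 4.0, -0.02, 0, 2.3, 5.0, -0.01, 0, 3.1, 6.0, 0.01, 0, 4.1, 7.01, 0.05, 0, 5.2, 8.01, 0.09, 0, 6.5] end [ 14.3  19.3 -32.5 -14.7]
[1.0, -0.06, 0, 1.7, 2.0, -0.11, 0, 3.9, 3.01, -0.13, 0, 6.9, 4.02, -0.17, 0, 11.4, 4.56, -0.18, 0, 14.7, 4.56, -0.18, 0, 14.7] end [  1.   63.  -32.5   0. ]
```

Emit:
play_rows:
  targets: [0, 0, -2, 0, -1, 0, -3.5, -4, -4, 1.5, -4, -10, -8, 3, -4, -16, -12, 4.5, -4, -23.3, -15.5, 6, -4, -23.3, -18, 7, -4, -23.3, -19, 7.2, -4, -23.3]

```text
t: 13.83
tool_pos: [0.6227, -0.1132, 0.0828]
orientation: [1.533, 2.741, -0.001]
force: [-0.3, -0.1, -0.1]
opening: 0.0141
gripper_force: 0.0
```

Emit:
play_rows:
  targets: [0, 0, 0.5, 0, 0, 0, 1.8, 0, 0, 0, 3.0, 0, 0, 0, 3.7, 0, 0, 0, 4.0, 0, 0, 0, 4.0, 0]

```text
t: 14.33
tool_pos: [0.6198, -0.1072, 0.041]
orientation: [-1.525, -2.743, 0.001]
force: [-0.6, 0.3, 0.1]
opening: 0.0141
gripper_force: 0.0
```

```bash
python3 -c "
from h import *
rows([(72.7,-126.5,-32.5,-23.3)]);rings()"|grep -v black
```

```text
t 14.33 tcp bed [  71.7 -124.8] z -34.0 F [-0.6  0.3  0.1]
(72.7, -126.5, -32.5, -23.3) [-0.2, 0.03, -0.15] 0.1
red px 312.5 187.0 wh [70 71] area 3164 bed [ 56.1 -88.6]
brass px 279.0 335.5 wh [ 7 64] area 253 bed [  73.6 -178.1]
brass px 349.5 337.0 wh [ 6 61] area 232 bed [ 111.5 -162.7]
```

Red is straight ahead at (56,-88.6). Pushing, raised by 1 mm.

Emit:
play_rows:
  targets: [0.8, 0, -0.1, 0, 1.7, 0, -0.1, 0, 2.7, 0, -0.1, 0.3, 3.7, 0, -0.1, 0.6, 4.7, 0, -0.1, 0.9, 5.7, 0, -0.1, 1.3, 6.7, 0, -0.1, 1.7, 7.7, 0, -0.1, 2.1]

```text
t: 15.05
tool_pos: [0.5802, -0.0422, 0.044]
orientation: [1.579, 2.716, 0.0]
force: [0.7, -0.3, 0.5]
opening: 0.0141
gripper_force: 0.3
```

Emit:
play_rows:
  targets: [1.0, 0, 0, 0.5, 2.0, 0, 0, 1.0, 3.0, 0, 0, 1.6, 4.0, 0, 0, 2.3, 5.0, 0, 0, 3.1, 6.0, 0, 0, 4.1, 7.0, 0.05, 0, 5.2, 7.8, 0.1, 0, 6.5]

```text
t: 15.72
tool_pos: [0.5424, 0.0261, 0.0438]
orientation: [-1.731, -2.621, -0.0]
force: [0.5, -1.2, 0.1]
opening: 0.0139
gripper_force: 0.3
```

```bash
python3 -c "
from h import *
rows([(1,63,-32.5,0)]);rings()"|grep -v black
```

```text
t 15.72 tcp bed [14.7 18.5] z -31.2 F [ 0.5 -1.2  0.1]
(1, 63, -32.5, 0) [4.65, -0.2, 0.13] 14.6
red px 315.5 211.5 wh [68 68] area 3033 bed [ 9.7 43.6]
brass px 332.5 80.5 wh [56 58] area 1914 bed [  1. 108.]
brass px 52.0 300.0 wh [31 33] area 271 bed [-122.   -46.1]
brass px 280.5 334.5 wh [10 66] area 341 bed [  9.3 -35.9]
brass px 348.0 334.5 wh [ 9 66] area 298 bed [ 47.8 -25.7]
brass px 504.0 357.5 wh [39 14] area 244 bed [143.8 -17.7]
```

Emit:
play_rows:
  targets: [1.0, -0.1, 0, 1.7, 2.0, -0.15, 0, 3.9, 3.0, -0.17, 0, 6.9, 4.0, -0.2, 0, 11.4, 4.8, -0.2, 0, 14.6, 5.0, -0.2, 0, 14.6, 5.0, -0.2, 0, 14.6]

```text
t: 16.35
tool_pos: [0.5212, 0.0707, 0.0437]
orientation: [-2.045, -2.384, 0.0]
force: [0.2, 0.8, -0.2]
opening: 0.0139
gripper_force: 0.0
```

```bash
python3 -c "
from h import *
rows([(1,63,-32.5,0)]);rings()"|grep -v black
```

```text
t 16.35 tcp bed [ 0.3 65.7] z -31.3 F [ 0.2  0.8 -0.2]
(1, 63, -32.5, 0) [-0.27, 0.07, 0.12] 0.3
red px 321.0 142.5 wh [57 54] area 2008 bed [  4.2 127.3]
brass px 321.0 140.0 wh [25 21] area 361 bed [  4.1 128.6]
brass px 318.0 165.0 wh [53 33] area 619 bed [  2.8 116.2]
brass px 280.5 334.5 wh [10 66] area 322 bed [-18.5  14.6]
brass px 348.0 334.5 wh [ 9 66] area 337 bed [21.4 14.9]
brass px 541.0 383.5 wh [41 14] area 391 bed [142.8 -20.8]
```

Red sits on brass, about 40 mm down (57 px wide against 68 px on the bed). I'll withdraw and confirm it has settled.

Emit:
play_rows:
  targets: [-0.5, 0, -1.5, 0, -0.5, 0, -4, 0, -0.5, 0, -7, 0, -0.5, 0, -9, 0, -0.5, 0, -10, 0, -0.5, 0, -10, 0, -0.5, 0, -10, 0, -0.5, 0, -10, 0]

```text
t: 17.07
tool_pos: [0.5212, 0.0651, 0.1419]
orientation: [-2.047, -2.38, 0.003]
force: [-0.1, -1.2, 0.1]
opening: 0.0142
gripper_force: 0.0
```

Emit:
play_rows:
  targets: [0, 0, 0, 0, 0, 0, 0, 0, 0, 0, 0, 0, 0, 0, 0, 0, 0, 0, 0, 0, 0, 0, 0, 0]

```text
t: 17.57
tool_pos: [0.5222, 0.0653, 0.1437]
orientation: [-2.049, -2.382, 0.0]
force: [-0.0, 0.4, -0.7]
opening: 0.0142
gripper_force: 0.0
```

```bash
python3 -c "
from h import *
rows([]);rings();rings()
"
```

```text
t 17.57 tcp bed [ 0.6 60.2] z 68.7 F [-0.   0.4 -0.7]
red px 319.0 122.0 wh [39 39] area 945 bed [  4.9 125. ]
brass px 319.0 121.5 wh [17 14] area 177 bed [  4.9 125.4]
brass px 316.0 138.5 wh [37 24] area 357 bed [  2.6 112.3]
brass px 452.0 276.0 wh [51 17] area 456 bed [124.9  -9.1]
brass px 279.0 334.5 wh [ 7 66] area 277 bed [-31.8 -72.3]
brass px 349.0 334.5 wh [ 7 66] area 285 bed [ 34.8 -72.1]
brass px 491.5 391.0 wh [10 17] area 94 bed [ 181.2 -139.8]
black px 285.0 135.5 wh [55 66] area 1378 bed [-21.8 114.6]
black px 344.0 134.5 wh [47 64] area 1103 bed [ 24.5 115.5]
black px 312.5 163.0 wh [26 25] area 211 bed [-0.1 92.8]
black px 297.5 265.5 wh [ 8 48] area 149 bed [-13.3   0.9]
black px 628.0 286.0 wh [23  7] area 92 bed [285.1 -18.8]
red px 319.0 122.0 wh [39 39] area 944 bed [  4.9 125. ]
brass px 319.0 122.0 wh [17 15] area 179 bed [  4.9 125. ]
brass px 316.0 138.5 wh [37 24] area 361 bed [  2.7 112.3]
brass px 452.0 276.0 wh [51 17] area 456 bed [125.   -9.2]
brass px 279.0 334.5 wh [ 7 66] area 277 bed [-31.7 -72.4]
brass px 349.5 335.5 wh [ 6 64] area 282 bed [ 35.4 -73.3]
brass px 491.5 391.0 wh [10 17] area 94 bed [ 181.3 -140. ]
black px 285.5 135.5 wh [54 66] area 1442 bed [-21.3 114.6]
black px 345.0 134.5 wh [45 64] area 1087 bed [ 25.4 115.5]
black px 313.0 164.0 wh [21 23] area 149 bed [ 0.3 92. ]
black px 628.0 286.0 wh [23  7] area 93 bed [285.3 -18.9]
```

```bash
python3 -c "
from plant import workorder
print(workorder.close_job())"
```

```text
the job is handed in; nothing more can be done
None
```

I pushed the brass, black and red rings in that order through the gate into the slot, checked them at rest in the camera, and handed the job in at about 18 s; the hand-in returned no verdict.

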